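# Stamp a cuff blank in the lever press

### The job

Lay the flat brass blank from the wooden block onto the sloping bed of the little lever press (do not drop it), lengthwise and centred on the bed, flat on it, with its lower end against the ledge, and let go of it. Then stamp it with at least two full strokes of the press's sprung lever: each time swing it all the way to its stop and let it come all the way back up. Leave the blank in place on the bed and do not disturb the other things on the bench.

Things in the scene. Friction and masses are not known exactly. Their poses are not given: they have to be found in the camera images.
- blank: Flat brass bar (cuff-bracelet blank), 140 x 40 x 6 mm, about 0.28 kg, square ends, both ends and faces alike. Origin: centre of its underside; x along its 140 mm length, y across its 40 mm width, z up through its thickness. It starts lying flat on the wooden block, 40 mm above the table.
- block: Plain wooden block, 120 x 26 mm, 40 mm high, fixed to the bench; narrower than the blank, whose long edges overhang it by 7 mm each side, so fingers can straddle it. Origin: centre of its underside; x along its length (the blank lies along it to within 0.08 rad).
- bed: Steel bed of the press: a bar 28 mm wide (narrower than the blank: fingers can straddle it, 35 mm free below), 20 mm thick, sloping up away from the robot at 30 degrees. Origin: on its surface at the low end, middle of the ledge's inner face, 60 mm above the table. x runs up the slope (surface 0 to 155 mm), y across, z square to the surface, leaning 30 degrees from vertical towards the robot.
- seat (a point): Where the blank's origin belongs: on the bed surface, x = 70, y = 0, z = 0 mm in the bed's frame, the blank's x along the bed's x. The ledge that stops its lower end is 36 mm wide, 10 mm thick, spans x = -10 to 0 mm of the bed's frame and stands 10 mm above the surface.
- crosshead (a point): Middle of the underside of the press's crosshead, 80 mm square above the bed surface (in the bed's frame x = 104 to 146 mm, y = -70 to 70, z = 80 to 116). It stands on two posts, x = 107 to 143 mm, y = 52 to 68 mm either side. Hold the blank in its lower half, the tool square to the slope (tilted 30 degrees), so that the gripper stays clear of it.
- die: Round steel stamping die, 24 mm across, under the crosshead. Origin: centre of its lower face; it hangs at x = 125 mm of the bed frame, 40 mm above the bed surface while the lever is up, moves down square to the bed as the lever is pulled, and presses the blank by a spring (about 12 N) at the lever's stop.
- lever (a joint): The press lever, rad: 0 at rest (up), 1.05 at its stop. A spring returns it to 0: about 3.5 N at the handle at rest, about 11 N near the stop. It grows as the handle swings towards the robot and down: at 0 the arm rises at 60 degrees above horizontal towards the robot, at the stop it is level.
- lever_handle (a point): Middle of the lever's round black handle: a bar of 20 mm diameter and 95 mm length, parallel to the bed's y axis, on the +y side of the press; it juts outwards from the end of the arm (the arm is at its inner end) with free space around it. 135 mm from the hinge axis, about 324 mm above the table at rest and 207 mm at the stop. It can be pinched from above.
- lever_hinge (a point): Point on the lever's fixed hinge axis abreast of the middle of the handle, 207 mm above the table (in the air beside the press). The axis is level and parallel to the bed's y axis.
- mallet: Hammer lying on the bench, a bystander. Origin: at its underside.
- bangle: Copper bangle lying flat, 68 mm across, 14 mm high, a bystander. Origin: centre of its underside.
- jar: Glass jar, 68 mm across, 80 mm high, a bystander. Origin: centre of its underside.
- file_cup: Blue cup of files, 72 mm across, 100 mm high with files to 150 mm, a bystander. Origin: centre of its underside.

How it is judged:
By the outcome, as a careful person would: the job done as asked, in the order asked, and still so for the second after the job is handed in, with the robot touching nothing.
It also fails if it takes over 61 s, if anything falls off the work surface, if the arm or the gripper's body presses on something with over 40 N, if the wrist force passes 120 N, or if a joint passes its speed limit or range.

### The arm

A 6-joint arm with a two-finger parallel gripper is mounted at the origin on the work surface. World frame = base frame: x ahead of the robot, y to its left, z up, the work surface at z = 0. Lengths are in mm, angles in rad, forces in N, time in s.
With the tool pointing down it reaches from about 400 to 925 mm from the base axis. Payload 12.5 kg.
Tool frame: the origin (TCP) lies on the front face of the gripper's body, between the roots of the fingers; the fingertips stand 78 mm ahead of it and the grasp point (between the pads) lies 59 mm ahead of it (env.nose_length is the distance from the TCP to the fingertips, in mm); z points along the fingers, y is the line along which they close (so a half turn about z gives the same grasp; the last joint's range is limited). The gripper opens to 95 mm and grips with 3 to 60 N. Pads are 20 mm wide; open, the fingers measure 119 mm over their backs; the gripper's body (75 mm by 180 mm) begins 59 mm behind the grasp point.
Start: joints at [-1.349, 0.491, 1.559, -0, 1.092, -0.106], TCP at [201.247, -591.724, 292.261] pointing down, gripper open.
Joint ranges: [-3.1, 3.1], [-0.84, 2.19], [0.05, 2.79], [-1.13, 4.28], [0.06, 2.93], [-2.69, 2.69]. Speed limits (rad/s): [2.22, 2.22, 2.79, 3.14, 3.14, 3.14].

### API

Orientations are given as [roll, pitch, yaw] about the fixed x, y, z axes, in that order (R = Rz(yaw) Ry(pitch) Rx(roll)).
In Python, from cell import env gives the robot as it stands.
- The arm moves only by the tool jog_arm, never from a script. Its argument "motion" is a list of rows, each a list of 7 numbers: the turn, a rotation vector about the tool's x, y, z in degrees, then the shift along the tool's x, y, z in mm, then the finger opening in mm, from 0 to 95.1. In form: [[wx, wy, wz, x, y, z, hand], ...]. A call has 1 to 10 rows; each row shifts and turns the commanded pose from where the row before left it, along the tool's axes as they then stand; what a row does not reach is not made up. A row lasts 1/8 s, in which the tool goes at most 62.5 mm and 10.7 degrees, less where a joint would pass 70% of its speed; a pose out of reach is approached as far as the arm can. A call is refused whole if a number of a shift passes 62.5 or a number of a turn 10.7, either way. A call with a gripper value outside its range is refused whole. The fingers move at their own pace and stop on an object; the grip force is fixed at half the most. Time passes only in rows, so rows that do not move let the fingers close. It gives the time, the measured TCP pose, the force, the opening and the grip force at its end, in the units of the state.
- env.state(): the state, without advancing time (a new reading comes with each control period).
- env.read_camera(name): name is "scene" or "top"; returns a dict with "color" (480x640x3 uint8, red, green, blue), "z_map" (480x640 float32, mm along the optical axis (not along the pixel's ray), 0 where there is no reading), "camera_matrix" (3x3 intrinsics, pixels), "k1" (the pictures are not rectified: a ray, as slopes to the right and down, at radius r is drawn at 1 + k1 r^2 times it, then the intrinsics apply), "world_to_cam" (4x4, takes a point from world to camera coordinates). Camera axes: x right, y up, looking along -z (the intrinsics and any distortion apply to the point x, -y, -z); pixel columns grow to the right and rows downward; lengths in mm; the calibration is good to about 2 mm. A picture is of the moment at which its call begins.
- env.job_done(): hands the job in; it is judged then, once.
Trained networks look in the newest picture that a camera, given by its name, has taken for a name from the list of things; names that differ only in an ending like _2 or _b are one class to them, and where a whole thing is asked for, a point or a joint stands for the part that bears it (a point fixed in the world has none). Each returns a list of dicts, best first, with "score" (0 to 1); they miss things now and then, are a little off and sometimes report something else, mostly with a low value. They report only what shows in the picture. A call takes as long as a camera call.
- env.recognise(camera, thing): "location" ([column, row] in pixels, amid what is visible of it).
The state is a dict: "t": time; "joints": joint angles; "qvel": joint speeds; "tau": joint torques, N m; "eef_pos": TCP position; "tcp_rot": TCP orientation; "ft_force": force on the tool from outside, world axes, zero at the start; "moment": the same for the moment, N m; "opening": opening from 0.0 (shut) to 1.0 (fully open); "grip_force": force on a finger pad.
Only numpy, scipy, OpenCV 4.12 (cv2) and the standard library are available. Lean on these libraries where they do the work, as an engineer would, in place of code of your own. Each camera call takes 0.05 s, during which the arm holds its last target. There are 200 camera calls.

## Working session

There is one attempt and no reset: what is moved stays moved. The work goes in short steps, Python scripts to look and compute and a tool call to move; the robot and the scene stay as the last step left them, time stands still between calls to the robot, and variables do not carry over. Pictures are saved under pics/ and viewed, at most 10 in all, crops included, and the job is handed in when it is done.

Besides the shell and the picture viewer there is one more tool, called after "Request:" as a command line: name --pt "numbers of a row" for each row, then --argument value for the rest. jog_arm: Moves the arm, as the interface text tells. Its arguments: {"type":"object","properties":{"motion":{"type":"array"}},"required":["motion"]}

```bash
mkdir -p pics; ls; cat > h.py <<'E'
import numpy as np, cv2
from cell import env
from scipy.spatial.transform import Rotation as Ro
def cloud(c):
    K=np.array(c["camera_matrix"]);z=c["z_map"];h,w=z.shape
    u,v=np.meshgrid(np.arange(w),np.arange(h))
    p=cv2.undistortPoints(np.stack([u,v],-1).reshape(-1,1,2).astype(np.float64),K,np.array([c["k1"],0,0,0.])).reshape(h,w,2)
    P=np.stack([p[...,0]*z,-p[...,1]*z,-z,np.ones_like(z)],-1)
    return (P@np.linalg.inv(np.array(c["world_to_cam"])).T)[...,:3]
E
python3 - <<'E'
from h import *
print(env.state())
for n in("scene","top"):
    c=env.read_camera(n);cv2.imwrite(f"pics/{n}0.png",c["color"][...,::-1]);W=cloud(c);np.savez(f"{n}0.npz",W=W,z=c["z_map"],color=c["color"])
    for t in["blank","block","bed","die","lever","lever_handle","crosshead","mallet","bangle","jar","file_cup"]:
        for r in env.recognise(n,t)[:2]:
            u,v=map(int,np.round(r["location"]));print(n,t,round(r["score"],2),u,v,W[v,u].round())
E
```

```text
pics
{'t': 0.0, 'joints': array([-1.34858700e+00,  4.91572240e-01,  1.55944735e+00, -3.24068920e-05,
        1.09171801e+00, -1.05588821e-01]), 'qvel': array([ 0.00097647, -0.00106583, -0.00037473,  0.00122008, -0.00105459,
       -0.00018132]), 'tau': array([-1.10864858e-03, -6.12646508e+01, -2.58180857e+01,  6.92177704e-02,
        4.82050551e-02, -7.50116214e-05]), 'eef_pos': array([ 201.21187289, -591.55638048,  291.65454985]), 'tcp_rot': array([-3.14045106e+00, -9.20871430e-05,  3.27813048e-01]), 'ft_force': array([0.43049996, 0.47439903, 0.55370889]), 'moment': array([ 0.00085632, -0.01678359,  0.01978888]), 'grip_force': 0.0, 'opening': 0.9992694046631914}
scene blank 0.83 256 261 [ 509. -259.   46.]
scene block 0.65 261 271 [ 514. -244.   17.]
scene bed 0.96 356 303 [649.  80. 165.]
scene die 0.42 351 303 [657.  71. 170.]
scene lever 0.58 403 239 [566. 150. 308.]
scene lever_handle 0.65 404 239 [565. 152. 308.]
scene crosshead 0.78 358 300 [555.  53.  66.]
scene crosshead 0.34 351 252 [341. -45.   7.]
scene mallet 0.58 212 230 [ 412. -466.   14.]
scene bangle 0.51 355 252 [344. -32.  14.]
scene bangle 0.15 354 305 [657.  78. 166.]
scene jar 0.8 463 388 [712. 343.  76.]
scene file_cup 0.72 176 265 [ 635. -424.   85.]
scene file_cup 0.49 357 330 [608.  71.  19.]
top blank 0.84 384 259 [ 496. -251.   49.]
top bed 0.74 264 203 [613.  57. 235.]
top lever 0.71 207 224 [545. 169. 336.]
top lever_handle 0.86 206 224 [545. 172. 335.]
top lever_handle 0.72 266 202 [615.  52. 236.]
top crosshead 0.75 263 204 [611.  59. 233.]
top mallet 0.8 464 290 [ 408. -475.   23.]
top bangle 0.49 291 308 [369.   5.  -2.]
top jar 0.57 169 198 [668. 332.  83.]
top jar 0.4 265 203 [613.  55. 234.]
top file_cup 0.84 455 217 [ 619. -468.    5.]
top file_cup 0.49 384 258 [ 500. -253.   40.]
```

View pics/scene0.png

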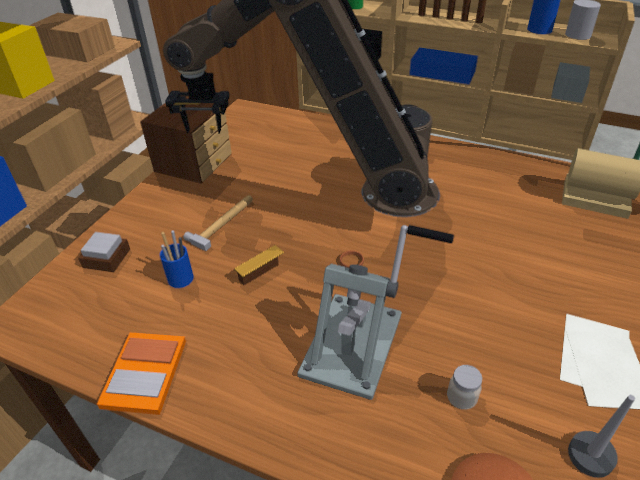

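View pics/top0.png

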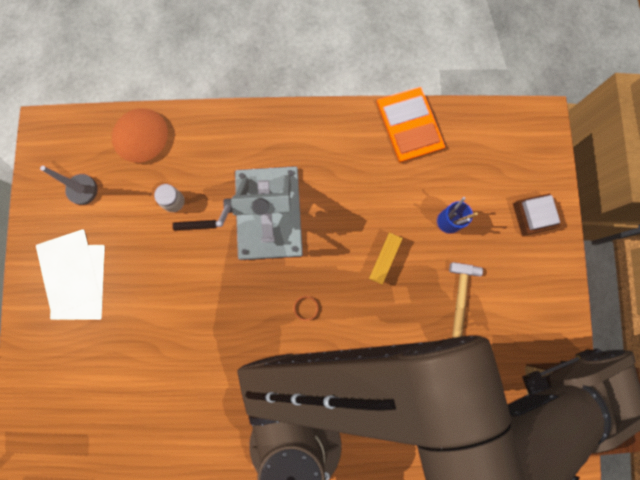

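The pictures show the blank at top (386,258), the press at (266,210), its handle reaching left to (175,226), the bangle at (308,308), and the jar at (169,197). Next I'll measure the blank, bed and handle.

```bash
python3 - <<'E'
from h import *
for n in("top","scene"):
    d=np.load(f"{n}0.npz");W=d["W"];c=d["color"].astype(int);z=d["z"]
    hsv=cv2.cvtColor(d["color"],cv2.COLOR_RGB2HSV)
    X,Y,Z=W[...,0],W[...,1],W[...,2]
    m=(abs(X-505)<110)&(abs(Y+255)<110)&(Z>38)&(Z<56)&(z>0)
    P=W[m];r=cv2.minAreaRect(P[:,:2].astype(np.float32));print(n,"blank",m.sum(),r,np.median(P[:,2]))
    # handle: dark pixels
    m=(c.max(2)<60)&(Z>290)&(Z<350)&(abs(X-550)<80)&(Y>90)&(Y<280)
    P=W[m];r=cv2.minAreaRect(P[:,:2].astype(np.float32));print("handle",m.sum(),r,P.min(0).round(1),P.max(0).round(1),np.median(P,0).round(1),np.percentile(P[:,2],95))
    q=np.polyfit(P[:,1],P[:,0],1);print("slope x vs y",q)
    # base plate
    m=(abs(X-620)<150)&(abs(Y-50)<150)&(Z>4)&(Z<22)&(hsv[...,1]<70)
    P=W[m];r=cv2.minAreaRect(P[:,:2].astype(np.float32));print("base",m.sum(),r,np.median(P[:,2]))
    m=(abs(X-620)<150)&(abs(Y-50)<150)&(Z>30)&(Z<300)&(hsv[...,1]<90)
    P=W[m];print("press",m.sum(),np.histogram(P[:,2],27,(30,300))[0])
E
python3 - <<'E'
import cv2,numpy as np
a=cv2.imread("pics/top0.png")[150:270,165:315];b=cv2.imread("pics/scene0.png")[215:405,290:465]
cv2.imwrite("pics/crop0.png",np.hstack([cv2.resize(a,(400,320)),cv2.resize(b,(350,320))][::1]) if 0 else np.hstack([cv2.resize(a,(400,600*120//150*400//480)),cv2.resize(b,(400,400))]))
E
```

```text
top blank 751 ((498.87652587890625, -255.76654052734375), (40.78546905517578, 141.09002685546875), 64.34648132324219) 46.31294037654402
handle 228 ((543.681884765625, 197.83230590820312), (13.859539031982422, 88.28362274169922), 2.764272928237915) [537.1 153.8 328. ] [552.3 241.8 339.4] [543.7 195.2 333.1] 336.49280426133885
slope x vs y [-4.69341911e-02  5.53153482e+02]
base 2785 ((638.4814453125, 68.69744873046875), (260.1011962890625, 180.30091857910156), 2.6188502311706543) 19.177011002604786
press 2049 [ 22  18  36 146  92  95  47  22  23  92  89  22  12  23  13  15   5  39
 319 550 288  37   9  10   8   9   8]
scene blank 567 ((501.2929382324219, -253.50381469726562), (46.50453186035156, 143.86521911621094), 64.68399810791016) 44.03203371976201
handle 385 ((550.1719360351562, 200.3188018798828), (19.682279586791992, 93.61515808105469), 2.9745962619781494) [539.1 153.7 319. ] [561.8 247.5 335.5] [553.5 200.9 329.4] 333.6312081750894
slope x vs y [-4.51708044e-02  5.61736782e+02]
base 3780 ((640.3170166015625, 70.38294219970703), (262.9375305175781, 180.9283905029297), 1.9154919385910034) 19.548113047645757
press 4336 [142 127 149 214 183 177 164 152 144 205 187  97  98 128 144 155 108 267
 470 601 204  42  35  33  38  35  37]
```

View pics/crop0.png

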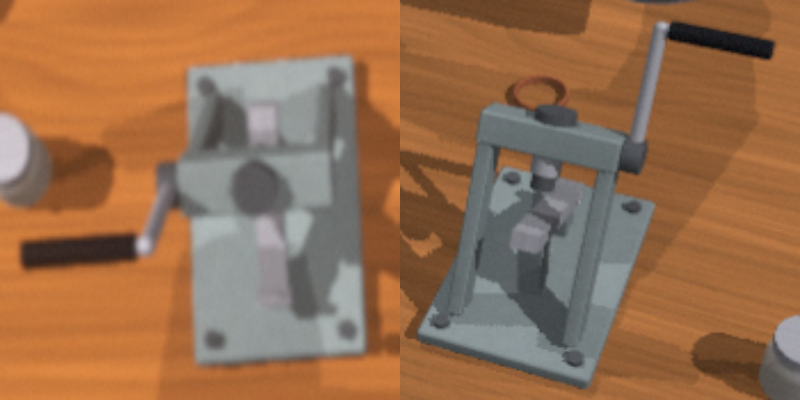

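```bash
python3 - <<'E'
from h import *
yaw=0.046;e=np.array([np.cos(yaw),np.sin(yaw)]);f=np.array([-e[1],e[0]])
for n in("top","scene"):
    d=np.load(f"{n}0.npz");W=d["W"];hsv=cv2.cvtColor(d["color"],cv2.COLOR_RGB2HSV)
    a=W[...,:2]@e;b=W[...,:2]@f;Z=W[...,2]
    bc=(np.array([639.4,69.5])@f);ac=(np.array([639.4,69.5])@e);print(n,"base ctr a,b",ac,bc)
    # bed search: strip near centre, low part
    m=(abs(b-bc)<40)&(abs(a-ac)<150)&(Z>45)&(Z<150)
    A,B,C=a[m],b[m],Z[m]
    x0=A-(C-60)/np.tan(np.pi/6)
    h,ed=np.histogram(x0,30,(ac-150,ac+150));print(dict(zip(ed.astype(int),h)))
    pk=ed[h.argmax()]+5
    s=abs(x0-pk)<12
    print("x0",np.median(x0[s]),"b lo/med/hi",np.percentile(B[s],[2,25,50,75,98]).round(1),"a range",np.percentile(A[s],[1,99]),C[s].min(),C[s].max())
    # crosshead top
    m=(abs(b-bc)<100)&(abs(a-ac)<120)&(Z>195)&(Z<240)
    A,B,C=a[m],b[m],Z[m]
    zz=-(A)*.5+ C*.866
    x=A*.866+C*.5
    print("cross b",np.percentile(B,[1,50,99]).round(1),"h",[ (int(k),int(v)) for v,k in zip(*np.histogram(zz,20))])
    k=zz>np.percentile(zz,60)
    print("top z'",np.median(zz[k]),"x' range",np.percentile(x[k],[2,98]), "b",np.percentile(B[k],[1,99]))
E
```

```text
top base ctr a,b 641.9195067224243 40.0244536407344
{np.int64(491): np.int64(0), np.int64(501): np.int64(0), np.int64(511): np.int64(0), np.int64(521): np.int64(0), np.int64(531): np.int64(17), np.int64(541): np.int64(45), np.int64(551): np.int64(201), np.int64(561): np.int64(178), np.int64(571): np.int64(19), np.int64(581): np.int64(10), np.int64(591): np.int64(11), np.int64(601): np.int64(1), np.int64(611): np.int64(1), np.int64(621): np.int64(0), np.int64(631): np.int64(0), np.int64(641): np.int64(0), np.int64(651): np.int64(1), np.int64(661): np.int64(0), np.int64(671): np.int64(0), np.int64(681): np.int64(0), np.int64(691): np.int64(0), np.int64(701): np.int64(0), np.int64(711): np.int64(0), np.int64(721): np.int64(0), np.int64(731): np.int64(0), np.int64(741): np.int64(0), np.int64(751): np.int64(0), np.int64(761): np.int64(0), np.int64(771): np.int64(0), np.int64(781): np.int64(0)}
x0 560.6148088263627 b lo/med/hi [25.5 31.9 39.6 46.6 53.4] a range [550.05944154 696.37583235] 55.24120349788268 142.0102343068197
cross b [-29.5  43.3 123.6] h [(-153, 1), (-150, 1), (-147, 3), (-
[... 1010 characters left out ...]
2), np.int64(721): np.int64(0), np.int64(731): np.int64(0), np.int64(741): np.int64(0), np.int64(751): np.int64(0), np.int64(761): np.int64(0), np.int64(771): np.int64(0), np.int64(781): np.int64(0)}
x0 561.5468428906507 b lo/med/hi [26.1 33.2 41.1 48.4 55.4] a range [556.1233803  698.51008041] 58.16547639750411 140.95912571055374
cross b [-27.4  51.9 129.2] h [(-156, 14), (-153, 32), (-150, 61), (-147, 87), (-144, 91), (-141, 101), (-138, 96), (-135, 102), (-132, 103), (-129, 98), (-126, 102), (-123, 99), (-120, 116), (-117, 292), (-114, 47), (-111, 30), (-108, 32), (-105, 84), (-102, 8), (-99, 9)]
top z' -115.22805419910287 x' range [626.6691569  666.01237271] b [-26.0344705  128.31072657]
```

```bash
cat >> h.py <<'E'
YAW=0.046;BO=np.array([560.6,66.05,60.])
Rbed=Ro.from_euler('xyz',[0,-np.pi/6,YAW])
def bed(x,y,z): return BO+Rbed.apply([x,y,z])
def go(g,yaw,pitch=0.,nose=59.):
    "turn first, then shift; g = grasp point target"
    s=env.state();Rc=Ro.from_euler('xyz',s["tcp_rot"]);Rt=Ro.from_euler('xyz',[np.pi,pitch,yaw])
    t=np.array(g)-Rt.apply([0,0,nose])
    print("now t",round(s["t"],2),"grasp",(s["eef_pos"]+Rc.apply([0,0,nose])).round(1),"rpy",np.array(s["tcp_rot"]).round(3),"F",s["ft_force"].round(1),"open",round(s["opening"]*95.1,1),"grip",round(s["grip_force"],1))
    print(" turn deg",np.degrees((Rc.inv()*Rt).as_rotvec()).round(2),"then shift",Rt.inv().apply(t-s["eef_pos"]).round(1))
E
python3 -c "
from h import *
go([477.5,-244,160],-0.447)"
```

```text
now t 1.2 grasp [ 201.3 -591.7  233.3] rpy [3.141 0.    0.328] F [ 0.1 -1.1  0.5] open 95.3 grip 0.0
 turn deg [ 1.000e-02 -0.000e+00  4.439e+01] then shift [  98.8 -433.    73.3]
```

Request:
jog_arm --pt "0 0 8.9 0 0 0 95" --pt "0 0 8.9 0 0 0 95" --pt "0 0 8.9 0 0 0 95" --pt "0 0 8.9 0 0 0 95" --pt "0 0 8.8 0 0 0 95" --pt "0 0 0 12 -54 0 95" --pt "0 0 0 12 -54 0 95" --pt "0 0 0 12 -54 0 95" --pt "0 0 0 12 -54 0 95" --pt "0 0 0 12 -54 0 95"

```text
t: 2.45
eef_pos: [373.0, -372.8, 292.4]
tcp_rot: [3.141, -0.001, -0.447]
ft_force: [1.7, -0.6, 0.3]
opening: 1.0
grip_force: 0.0
```

Request:
jog_arm --pt "0 0 0 13 -54 0 95" --pt "0 0 0 13 -54 20 95" --pt "0 0 0 13 -54 40 95" --pt "0 0 0 0 0 10 95" --pt "0 0 0 0 0 0 95"

```text
t: 3.08
eef_pos: [474.1, -248.9, 225.4]
tcp_rot: [3.142, 0.001, -0.447]
ft_force: [-0.5, -0.6, 0.2]
opening: 1.001
grip_force: 0.0
```

```bash
python3 -c "
from h import *
go([477.5,-244,43],-0.447)"
```

```text
now t 3.08 grasp [ 474.1 -248.9  166.4] rpy [ 3.142e+00  1.000e-03 -4.470e-01] F [-0.5 -0.6  0.2] open 95.2 grip 0.0
 turn deg [0.   0.06 0.02] then shift [  0.9  -5.9 123.4]
```

Request:
jog_arm --pt "0 0 0 1 -6 40 95" --pt "0 0 0 0 0 40 95" --pt "0 0 0 0 0 25 95" --pt "0 0 0 0 0 18 95" --pt "0 0 0 0 0 0 95" --pt "0 0 0 0 0 0 95"

```text
t: 3.82
eef_pos: [477.8, -244.8, 103.9]
tcp_rot: [3.141, -0.002, -0.448]
ft_force: [0.0, 0.3, -0.5]
opening: 0.997
grip_force: 0.0
```

```bash
python3 - <<'E'
from h import *
go([477.5,-244,43],-0.447)
c=env.read_camera("scene");cv2.imwrite("pics/s1.png",cv2.resize(c["color"][170:310,170:350,::-1],(720,560)))
E
```

```text
now t 3.83 grasp [ 477.9 -244.8   44.9] rpy [ 3.141e+00 -2.000e-03 -4.480e-01] F [ 0.   0.3 -0.5] open 94.8 grip 0.0
 turn deg [ 0.02 -0.1  -0.07] then shift [-0.6 -0.6  1.9]
```

View pics/s1.png

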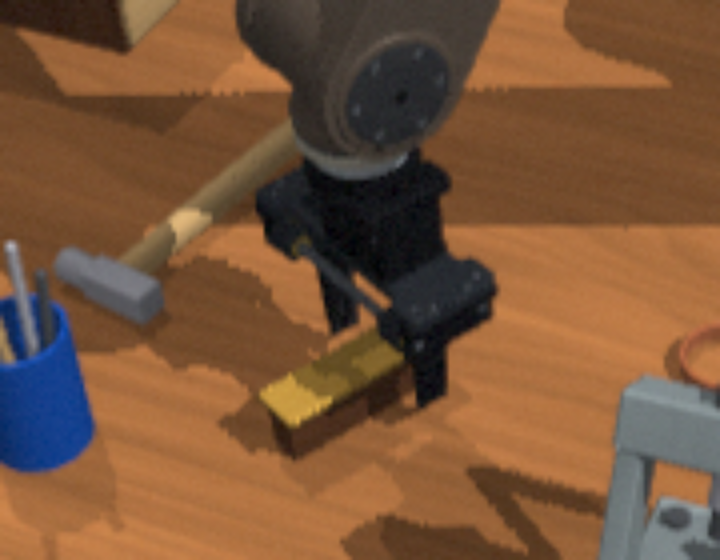

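The fingers straddle the blank's near half, about (385,350) in the crop, square to it. Next I'll close on it.

Request:
jog_arm --pt "0 0 0 0 0 2 70" --pt "0 0 0 0 0 0 50" --pt "0 0 0 0 0 0 42" --pt "0 0 0 0 0 0 30" --pt "0 0 0 0 0 0 30" --pt "0 0 0 0 0 0 30" --pt "0 0 0 0 0 0 30" --pt "0 0 0 0 0 0 30"

```text
t: 4.88
eef_pos: [477.8, -243.8, 100.7]
tcp_rot: [3.142, -0.0, -0.447]
ft_force: [-0.2, -0.9, 0.6]
opening: 0.419
grip_force: 30.0
```

Request:
jog_arm --pt "0 0 0 0 0 -10 30" --pt "0 0 0 0 0 -40 30" --pt "0 0 0 0 0 -50 30" --pt "0 0 0 0 0 -60 30" --pt "0 0 0 0 0 -40 30" --pt "0 0 0 0 0 0 30" --pt "0 0 0 0 0 0 30"

```text
t: 5.75
eef_pos: [477.3, -243.4, 300.1]
tcp_rot: [-3.141, 0.001, -0.447]
ft_force: [-0.8, -0.6, -3.3]
opening: 0.42
grip_force: 30.0
```

```bash
python3 - <<'E'
from h import *
# blank length position in the grip
s=env.state();Rc=Ro.from_euler('xyz',s["tcp_rot"])
for n in("top","scene"):
    W=cloud(env.read_camera(n));g=env.state();P=Rc.inv().apply(W.reshape(-1,3)-s["eef_pos"])
    m=(abs(P[:,1])<16)&(P[:,2]>48)&(P[:,2]<66)&(P[:,0]>20)&(P[:,0]<140)
    print(n,m.sum(),np.percentile(P[m],[2,50,98],axis=0).round(1).tolist())
go(bed(45-60,0,103),YAW,-np.pi/6)
go(bed(45-60,0,223),YAW,-np.pi/6)
E
```

```text
Traceback (most recent call last):
IndexError: index -1 is out of bounds for axis 0 with size 0
```

```bash
python3 - <<'E'
from h import *
s=env.state();Rc=Ro.from_euler('xyz',s["tcp_rot"])
W=cloud(env.read_camera("scene"));P=Rc.inv().apply(W.reshape(-1,3)-s["eef_pos"])
m=(abs(P[:,1])<16)&(P[:,2]>40)&(P[:,2]<75)&(P[:,0]>20)&(P[:,0]<160)
print(m.sum(), m.sum() and np.percentile(P[m],[2,50,98],axis=0).round(1).tolist())
go(bed(45-60,0,223),YAW,-np.pi/6)
go(bed(45-60,0,103),YAW,-np.pi/6)
E
```

```text
259 [[22.2, -15.5, 53.4], [60.3, -0.3, 56.5], [95.9, 15.2, 60.2]]
now t 5.85 grasp [ 477.2 -243.4  240.4] rpy [-3.141e+00  3.000e-03 -4.470e-01] F [-0.3 -0.4 -2.2] open 39.4 grip 30.0
 turn deg [  7.34  29.52 -27.62] then shift [ -50.3 -305.4  -26. ]
now t 5.85 grasp [ 477.2 -243.4  240.4] rpy [-3.141e+00  3.000e-03 -4.470e-01] F [-0.3 -0.4 -2.2] open 39.4 grip 30.0
 turn deg [  7.34  29.52 -27.62] then shift [ -50.3 -305.4   94. ]
```

Request:
jog_arm --pt "1.5 5.9 -5.5 0 0 0 30" --pt "1.5 5.9 -5.5 0 0 0 30" --pt "1.5 5.9 -5.5 0 0 0 30" --pt "1.5 5.9 -5.5 0 0 0 30" --pt "1.4 5.9 -5.6 0 0 0 30" --pt "0 0 0 -15 -45 -10 30" --pt "0 0 0 -15 -50 -10 30" --pt "0 0 0 -15 -50 -6 30" --pt "0 0 0 -5 -50 0 30" --pt "0 0 0 0 -50 0 30"

```text
t: 7.1
eef_pos: [412.0, 0.7, 298.9]
tcp_rot: [-3.136, -0.512, 0.031]
ft_force: [1.8, -0.2, -1.7]
opening: 0.417
grip_force: 30.0
```

Request:
jog_arm --pt "0 0 0 0 -45 0 30" --pt "0 0 0 0 -15 0 30" --pt "0 0 0 0 0 0 30" --pt "0 0 0 0 0 0 30"

```text
t: 7.6
eef_pos: [411.1, 53.8, 299.4]
tcp_rot: [-3.137, -0.511, 0.032]
ft_force: [-0.3, -0.3, -1.1]
opening: 0.416
grip_force: 30.0
```

```bash
python3 - <<'E'
from h import *
go(bed(45-60,0,103),YAW,-np.pi/6)
go(bed(45-60,0,23),YAW,-np.pi/6)
print(env.state()["joints"].round(2))
E
```

```text
now t 7.6 grasp [439.9  55.1 247.9] rpy [-3.137 -0.511  0.032] F [-0.3 -0.3 -1.1] open 39.6 grip 30.0
 turn deg [ 0.11  0.73 -0.69] then shift [ -4.9  -5.3 120.3]
now t 7.6 grasp [439.9  55.1 247.9] rpy [-3.137 -0.511  0.032] F [-0.3 -0.3 -1.1] open 39.6 grip 30.0
 turn deg [ 0.11  0.73 -0.69] then shift [ -4.9  -5.3 200.3]
[-0.05  0.07  2.25  0.15  0.31  1.36]
```

Request:
jog_arm --pt "0.1 0.7 -0.7 0 0 0 30" --pt "0 0 0 -5 -5 40 30" --pt "0 0 0 0 0 50 30" --pt "0 0 0 0 0 50 30" --pt "0 0 0 0 0 40 30" --pt "0 0 0 0 0 0 30" --pt "0 0 0 0 0 0 30" --pt "0 0 0 0 0 0 30"

```text
t: 8.6
eef_pos: [456.7, 66.2, 220.1]
tcp_rot: [-3.107, -0.528, 0.048]
ft_force: [-0.0, 0.2, -1.8]
opening: 0.416
grip_force: 30.0
```

```bash
python3 - <<'E'
from h import *
go(bed(45+3,0,23),YAW,-np.pi/6)
print(env.state()["joints"].round(2))
c=env.read_camera("scene");cv2.imwrite("pics/s2.png",cv2.resize(c["color"][150:400,250:480,::-1],(552,600)))
E
```

```text
now t 8.6 grasp [486.3  69.6 169.2] rpy [-3.107 -0.528  0.048] F [-0.   0.2 -1.8] open 39.5 grip 30.0
 turn deg [-2.03 -0.27  0.11] then shift [ 57.8   4.9 108.6]
[-0.03  0.3   2.28  1.05  0.09  0.46]
```

View pics/s2.png

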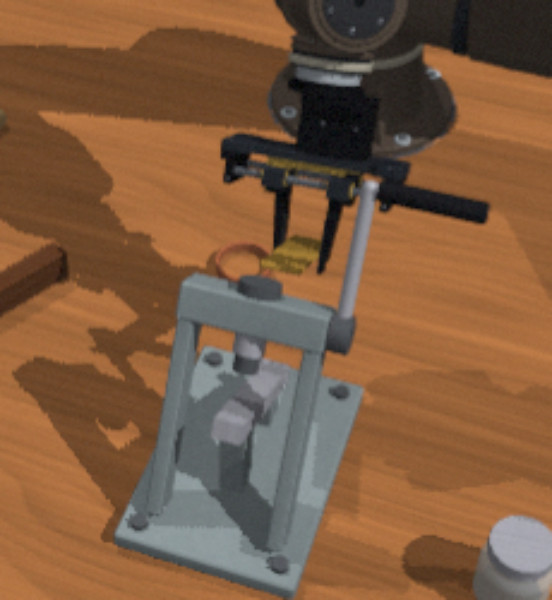

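```bash
cat > fk.py <<'E'
from h import *
from scipy.optimize import least_squares
ry=lambda a:Ro.from_euler('y',a);rz=lambda a:Ro.from_euler('z',a)
def fk(q,p):
    h,L1,L2,D,o=p
    A=rz(q[0]);B=A*ry(q[1]);C=B*ry(q[2]);E=C*rz(q[3])*ry(q[4])*rz(q[5])
    return np.array([0,0,h])+A.apply([o,0,0])+B.apply([0,0,L1])+C.apply([0,0,L2])+E.apply([0,0,D]),E
E
python3 - <<'E'
from fk import *
s=env.state();print(s["joints"])
D=[([-1.34858700e+00,4.91572240e-01,1.55944735e+00,-3.24e-05,1.09171801e+00,-.1056],[201.21,-591.56,291.65],[-3.1405,0,.3278]),
([-0.05,.07,2.25,.15,.31,1.36],[411.1,53.8,299.4],[-3.137,-.511,.032]),(s["joints"],s["eef_pos"],s["tcp_rot"])]
def res(p): return np.concatenate([fk(q,p)[0]-t for q,t,_ in D])
f=least_squares(res,[250,450,450,200,0]);print(f.x.round(1),res(f.x).round(1))
np.save("p.npy",f.x)
for q,t,r in D:
    print((fk(q,f.x)[1].inv()*Ro.from_euler('xyz',r)).as_matrix().round(2).tolist())
E
```

```text
[-0.03084669  0.2988421   2.2751282   1.04655396  0.08571811  0.45749284]
[ 299.6  860.1  620.1  473.6 -347.3] [-67.2  -1.5   6.1 -10.7 -52.2  24.1  20.  -45.8 -30.2]
[[-0.0, -1.0, -0.0], [1.0, -0.0, -0.0], [0.0, -0.0, 1.0]]
[[0.0, -1.0, -0.0], [1.0, 0.0, -0.01], [0.01, -0.0, 1.0]]
[[0.0, -1.0, 0.0], [1.0, 0.0, 0.0], [-0.0, 0.0, 1.0]]
```

```bash
sed -i 's/h,L1,L2,D,o=p/h,L1,L2,D,s,e=p/; s/A.apply(\[o,0,0\])/A.apply([0,s,0])/; s/C.apply(\[0,0,L2\])/C.apply([e,0,L2])/' fk.py
python3 - <<'E'
from fk import *
s=env.state()
D=[([-1.34858700e+00,4.91572240e-01,1.55944735e+00,-3.24e-05,1.09171801e+00,-.1056],[201.21,-591.56,291.65],[-3.1405,0,.3278]),
([-0.05,.07,2.25,.15,.31,1.36],[411.1,53.8,299.4],[-3.137,-.511,.032]),(s["joints"],s["eef_pos"],s["tcp_rot"])]
def res(p): return np.concatenate([fk(q,p)[0]-t for q,t,_ in D])
f=least_squares(res,[250,450,450,200,60,0]);p=f.x;print(p.round(1),res(p).round(1));np.save("p.npy",p)
def ik(g,pitch,yaw=YAW):
    Rt=Ro.from_euler('xyz',[np.pi,pitch,yaw]);t=np.array(g)-Rt.apply([0,0,59])
    def r(q):
        x,E=fk(q,p);return np.r_[(x-t)/100,((E*rz(-np.pi/2)).inv()*Rt).as_rotvec()]
    b=least_squares(r,[-.03,.4,2.0,.1,.4,1.5],bounds=([-3.1,-.84,.05,-1.13,.0,-2.69],[3.1,2.19,2.79,4.28,2.93,2.69]));return b.x.round(2),round(np.linalg.norm(b.fun),3)
for x,z,pi in[(45,3,30),(48,23,30),(20,43,30),(0,60,30),(-15,23,30),(-15,45,15),(-15,80,15),(10,45,20),(-15,103,20)]:
    print(x,z,pi,*ik(bed(x,0,z),-np.radians(pi)))
E
```

```text
[195.1 585.8 411.  192.9  65.8  42.2] [-0.1  0.  -0.4  0.2  0.3  1.4 -0.3 -0.2 -1. ]
45 3 30 [-0.01  0.57  2.08  2.55  0.05  2.12] 0.0
48 23 30 [-0.01  0.53  2.09  1.98  0.03  2.69] 0.005
20 43 30 [-0.01  0.5   2.17  2.58  0.06  2.08] 0.0
0 60 30 [-0.02  0.47  2.23  2.73  0.08  1.93] 0.0
-15 23 30 [-0.02  0.56  2.24  2.97  0.18  1.69] 0.0
-15 45 15 [-0.    0.51  2.19  2.22  0.    2.45] 0.192
-15 80 15 [-0.01  0.43  2.22  2.31  0.    2.35] 0.232
10 45 20 [-0.    0.5   2.16  1.98  0.    2.69] 0.143
-15 103 20 [-0.01  0.37  2.25  1.97  0.    2.69] 0.171
```

```bash
cat >> fk.py <<'E'
p=np.load("p.npy")
def ik(g,pitch,yaw=YAW,q0=None):
    Rt=Ro.from_euler('xyz',[np.pi,pitch,yaw]);t=np.array(g)-Rt.apply([0,0,59])
    def r(q):
        x,E=fk(q,p);return np.r_[(x-t)/100,((E*rz(np.pi/2)).inv()*Rt).as_rotvec()]
    lo=np.array([-3.1,-.84,.05,-1.13,.06,-2.69]);hi=np.array([3.1,2.19,2.79,4.28,2.93,2.69])
    b=least_squares(r,np.clip(q0,lo+.005,hi-.005),bounds=(lo,hi));return b.x,b.fun
E
python3 - <<'E'
from fk import *
q=env.state()["joints"]
for x,z,pi in[(-15,110,30),(-15,90,30),(-15,70,30),(-15,50,30),(-15,30,30),(0,25,30),(15,23,30),(30,23,30),(45,23,30),(48,10,30),(45,3,30),(45,3,31.5),(45,3,28)]:
    q,e=ik(bed(x,0,z),-np.radians(pi),q0=q)
    print(x,z,pi,q.round(2),"err mm",(e[:3]*100).round(1),"deg",np.degrees(e[3:]).round(1))
E
```

```text
-15 110 30 [-0.03  0.35  2.29  2.03  0.06 -0.52] err mm [-0.1 -0.2 -0.2] deg [-0.8 -0.6 -0. ]
-15 90 30 [-0.02  0.4   2.27  2.59  0.06 -1.08] err mm [-0. -0. -0.] deg [-0.  0.  0.]
-15 70 30 [-0.02  0.45  2.27  2.81  0.1  -1.3 ] err mm [ 0.  0. -0.] deg [-0. -0. -0.]
-15 50 30 [-0.02  0.5   2.26  2.9   0.14 -1.39] err mm [-0.  0. -0.] deg [0. 0. 0.]
-15 30 30 [-0.02  0.54  2.24  2.96  0.17 -1.44] err mm [-0.  0. -0.] deg [ 0. -0. -0.]
0 25 30 [-0.01  0.55  2.21  2.92  0.14 -1.4 ] err mm [-0. -0. -0.] deg [0. 0. 0.]
15 23 30 [-0.01  0.54  2.17  2.83  0.1  -1.32] err mm [-0. -0. -0.] deg [ 0. -0. -0.]
30 23 30 [-0.01  0.54  2.13  2.64  0.06 -1.12] err mm [-0. -0. -0.] deg [-0. -0.  0.]
45 23 30 [-0.02  0.53  2.11  2.22  0.06 -0.71] err mm [-0.2 -0.2 -0.3] deg [-0.9 -0.9  0. ]
48 10 30 [-0.01  0.56  2.09  2.42  0.06 -0.9 ] err mm [-0.1 -0.1 -0.2] deg [-0.5 -0.8 -0. ]
45 3 30 [-0.01  0.57  2.09  2.59  0.06 -1.07] err mm [-0.1 -0.  -0.1] deg [-0.2 -0.4 -0. ]
45 3 31.5 [-0.01  0.58  2.1   2.81  0.09 -1.29] err mm [-0. -0. -0.] deg [0. 0. 0.]
45 3 28 [-0.01  0.57  2.06  0.72  0.06  0.8 ] err mm [ 0.2 -0.1  0.3] deg [-0.7  1.   0. ]
```

Request:
jog_arm --pt "-2 0 0 0 0 10 30" --pt "0 0 0 0 0 12 30" --pt "0 0 0 0 0 12 30" --pt "0 0 0 0 0 12 30" --pt "0 0 0 0 0 15 30" --pt "0 0 0 0 0 15 30" --pt "0 0 0 0 0 15 30" --pt "0 0 0 0 0 0 30" --pt "0 0 0 0 0 0 30"

```text
t: 9.78
eef_pos: [496.1, 65.1, 163.5]
tcp_rot: [-3.113, -0.515, 0.048]
ft_force: [0.2, -0.8, -1.9]
opening: 0.417
grip_force: 30.0
```

```bash
python3 - <<'E'
from h import *
go(bed(-15,0,30),YAW,-np.pi/6)
print(env.state()["joints"].round(2))
E
```

```text
now t 9.78 grasp [525.   68.2 112.2] rpy [-3.113 -0.515  0.048] F [ 0.2 -0.8 -1.9] open 39.7 grip 30.0
 turn deg [-1.7   0.5   0.11] then shift [-10.9   2.1  32.9]
[-0.03  0.46  2.24  2.36  0.09 -0.86]
```

Request:
jog_arm --pt "-0.8 0.2 0 -4 1 10 30" --pt "-0.8 0.2 0 -4 1 10 30" --pt "0 0 0 0 0 12 30" --pt "0 0 0 0 0 0 30" --pt "0 0 0 0 0 0 30"

```text
t: 10.4
eef_pos: [505.2, 64.4, 133.3]
tcp_rot: [-3.137, -0.522, 0.048]
ft_force: [-0.0, 0.6, -2.6]
opening: 0.417
grip_force: 30.0
```

```bash
python3 - <<'E'
from h import *
go(bed(48,0,22),YAW,-np.pi/6)
print(env.state()["joints"].round(2))
c=env.read_camera("scene");cv2.imwrite("pics/s3.png",cv2.resize(c["color"][200:380,280:460,::-1],(600,600)))
# bed-frame pose of visible blank
W=cloud(c);P=Rbed.inv().apply(W.reshape(-1,3)-BO)
m=(abs(P[:,1])<16)&(P[:,2]>10)&(P[:,2]<60)&(P[:,0]>15)&(P[:,0]<100)
P=P[m];print(m.sum(),P.max(0),np.polyfit(P[:,0],P[:,2],1))
E
```

```text
now t 10.4 grasp [534.5  66.1  82.1] rpy [-3.137 -0.522  0.048] F [-0.   0.6 -2.6] open 39.6 grip 30.0
 turn deg [-0.31  0.11  0.1 ] then shift [59.4  0.9 10.2]
[-0.02  0.54  2.24  2.91  0.16 -1.39]
73 [84.10694297 15.62629037 37.80435493] [2.51749400e-03 3.46395684e+01]
```

View pics/s3.png

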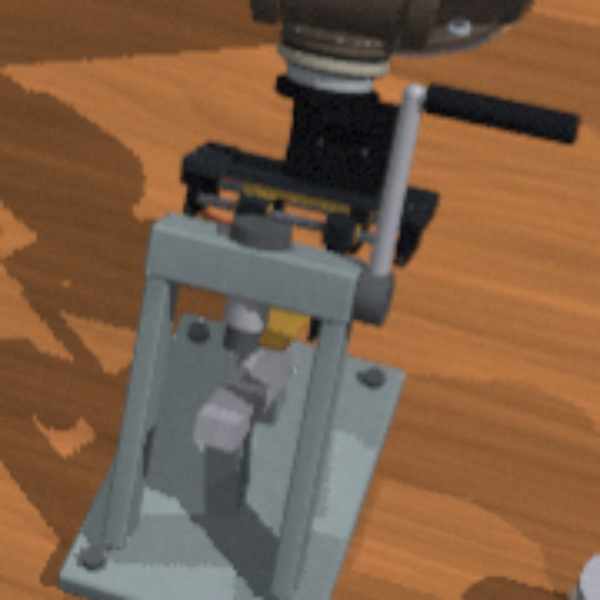

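Request:
jog_arm --pt "0 0 0 10 0 5 30" --pt "0 0 0 15 0 5 30" --pt "0 0 0 15 1 0 30" --pt "0 0 0 12 0 0 30" --pt "0 0 0 7 0 0 30" --pt "0 0 0 0 0 0 30" --pt "0 0 0 0 0 0 30"

```text
t: 11.32
eef_pos: [557.1, 63.2, 147.5]
tcp_rot: [-3.131, -0.533, 0.048]
ft_force: [-0.3, 0.5, -1.9]
opening: 0.414
grip_force: 30.0
```

```bash
python3 - <<'E'
from h import *
go(bed(48,0,3),YAW,-np.pi/6)
print(env.state()["joints"].round(2))
E
```

```text
now t 11.32 grasp [587.   65.2  96.7] rpy [-3.131 -0.533  0.048] F [-0.3  0.5 -1.9] open 39.4 grip 30.0
 turn deg [-0.65 -0.53  0.09] then shift [ 7.4 -2.7 15.6]
[-0.02  0.54  2.11  2.37  0.06 -0.86]
```

Request:
jog_arm --pt "-0.3 0 0 4 -1.5 2 30" --pt "-0.3 0 0 3 -1 4 30" --pt "0 0 0 0 0 4 30" --pt "0 0 0 0 0 2 30" --pt "0 0 0 0 0 0 30" --pt "0 0 0 0 0 0 30"

```text
t: 12.08
eef_pos: [567.0, 65.1, 137.9]
tcp_rot: [-3.139, -0.538, 0.048]
ft_force: [-0.3, -0.0, -1.9]
opening: 0.419
grip_force: 30.0
```

```bash
python3 - <<'E'
from h import *
go(bed(48,0,3),YAW,-np.pi/6)
print(env.state()["joints"].round(2))
E
```

```text
now t 12.07 grasp [597.2  66.7  87.2] rpy [-3.139 -0.538  0.048] F [-0.3 -0.  -1.9] open 39.8 grip 30.0
 turn deg [-0.22 -0.83  0.08] then shift [ 3.6 -1.2  2.3]
[-0.01  0.57  2.1   2.65  0.07 -1.13]
```

Request:
jog_arm --pt "-0.2 -0.8 0 0 -1 1 30" --pt "0 0 0 0 0 1 30" --pt "0 0 0 0 0 0 30" --pt "0 0 0 0 0 0 30"

```text
t: 12.58
eef_pos: [568.0, 65.5, 135.2]
tcp_rot: [-3.14, -0.533, 0.047]
ft_force: [5.3, -0.8, 5.3]
opening: 0.417
grip_force: 30.0
```

```bash
python3 - <<'E'
from h import *
s=env.state();print(s["ft_force"],Rbed.inv().apply(s["ft_force"]),s["moment"])
go(bed(44,0,3),YAW,-np.pi/6)
E
```

```text
[ 5.30959682 -0.77477788  5.28367911] [ 7.20436713 -1.01811364  1.94162381] [-0.05576883 -0.80987358 -0.12232455]
now t 12.57 grasp [597.9  67.   84.4] rpy [-3.14  -0.533  0.047] F [ 5.3 -0.8  5.3] open 39.7 grip 30.0
 turn deg [-0.13 -0.52  0.06] then shift [ 0.  -0.9 -0.5]
```

Request:
jog_arm --pt "0 -0.4 0 0.7 -0.7 0 30" --pt "0 0 0 0 0 1 30" --pt "0 0 0 0 0 0 30" --pt "0 0 0 0 0 0 30"

```text
t: 13.08
eef_pos: [568.2, 65.6, 134.8]
tcp_rot: [-3.139, -0.532, 0.047]
ft_force: [-4.2, -3.4, 27.2]
opening: 0.417
grip_force: 30.0
```

```bash
python3 - <<'E'
from h import *
s=env.state();print(s["ft_force"],Rbed.inv().apply(s["ft_force"]),s["moment"])
go(bed(44,0,3),YAW,-np.pi/6)
c=env.read_camera("scene");W=cloud(c);P=Rbed.inv().apply(W.reshape(-1,3)-BO)
hsv=cv2.cvtColor(c["color"],cv2.COLOR_RGB2HSV).reshape(-1,3)
m=(abs(P[:,1])<30)&(abs(P[:,2])<40)&(P[:,0]>60)&(P[:,0]<170)
y=m&(hsv[:,1]>110);g=m&~y
print(y.sum(),np.percentile(P[y],[2,50,98],axis=0).round(1).tolist());k=g&(P[:,0]>143);print(k.sum(),np.percentile(P[k],[2,50,98],axis=0).round(1).tolist())
cv2.imwrite("pics/s4.png",cv2.resize(c["color"][260:370,310:410,::-1],(545,600)))
E
```

```text
[-4.214534   -3.41799159 27.16520589] [ 9.80045525 -3.22057579 25.70938239] [-0.56007126 -1.29599233 -0.46567721]
now t 13.07 grasp [598.1  67.2  84. ] rpy [-3.139 -0.532  0.047] F [-4.2 -3.4 27.2] open 39.6 grip 30.0
 turn deg [-0.19 -0.49  0.05] then shift [ 0.  -0.8 -1. ]
267 [[62.1, -19.7, 2.0], [109.4, 0.8, 6.7], [141.9, 19.2, 8.7]]
141 [[144.3, -15.0, -19.2], [153.5, 0.0, -7.9], [158.6, 13.1, 2.1]]
```

View pics/s4.png

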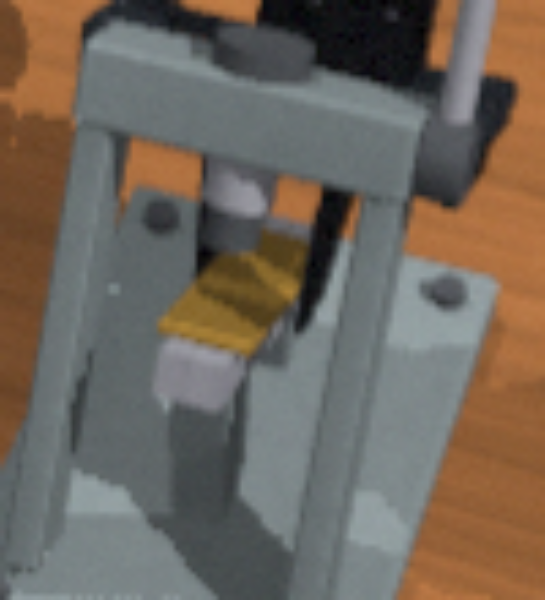

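Request:
jog_arm --pt "0 0 0 0 0 -0.7 30" --pt "0 0 0 0 0 0 30" --pt "0 0 0 0 0 0 45" --pt "0 0 0 0 0 0 60" --pt "0 0 0 0 0 0 70" --pt "0 0 0 0 0 0 70" --pt "0 0 0 0 0 0 70"

```text
t: 14.0
eef_pos: [565.9, 65.7, 132.2]
tcp_rot: [-3.139, -0.524, 0.048]
ft_force: [0.7, -0.9, -0.1]
opening: 0.737
grip_force: 0.0
```

```bash
python3 - <<'E'
from h import *
go(bed(44,0,103),YAW,-np.pi/6)
print(env.state()["joints"].round(2))
c=env.read_camera("scene");W=cloud(c);P=Rbed.inv().apply(W.reshape(-1,3)-BO)
hsv=cv2.cvtColor(c["color"],cv2.COLOR_RGB2HSV).reshape(-1,3)
m=(abs(P[:,1])<30)&(abs(P[:,2])<40)&(P[:,0]>60)&(P[:,0]<170)
y=m&(hsv[:,1]>110)
print(y.sum(),np.percentile(P[y],[2,50,98],axis=0).round(1).tolist())
E
```

```text
now t 14.0 grasp [595.4  67.2  81.1] rpy [-3.139 -0.524  0.048] F [ 0.7 -0.9 -0.1] open 70.1 grip 0.0
 turn deg [-0.17 -0.    0.09] then shift [   3.3   -0.6 -102.2]
[-0.01  0.58  2.09  2.64  0.07 -1.12]
262 [[63.6, -19.3, 1.5], [108.8, 0.6, 6.5], [141.2, 18.7, 8.4]]
```

Request:
jog_arm --pt "0 0 0 0 0 -10 70" --pt "0 0 0 -5 0 -15 70" --pt "0 0 0 -10 0 -15 70" --pt "0 0 0 -15 0 -15 70" --pt "0 0 0 -15 0 -15 70" --pt "0 0 0 -15 0 -15 70" --pt "0 0 0 -10 0 -15 70" --pt "0 0 0 -10 0 -15 70" --pt "0 0 0 -10 0 -15 70" --pt "0 0 0 0 0 -15 70"

```text
t: 15.3
eef_pos: [413.4, 57.1, 207.8]
tcp_rot: [-3.136, -0.528, 0.047]
ft_force: [0.7, 0.3, -0.0]
opening: 0.739
grip_force: 0.0
```

```bash
python3 - <<'E'
from fk import *
go(bed(-10,0,203),YAW,-np.pi/6)
print(env.state()["joints"].round(2))
c=env.read_camera("scene");W=cloud(c);P=Rbed.inv().apply(W.reshape(-1,3)-BO)
hsv=cv2.cvtColor(c["color"],cv2.COLOR_RGB2HSV).reshape(-1,3)
m=(abs(P[:,1])<30)&(abs(P[:,2])<40)&(P[:,0]>-20)&(P[:,0]<170)
y=m&(hsv[:,1]>110)
print(y.sum(),np.percentile(P[y],[2,50,98],axis=0).round(1).tolist())
# handle above pose
H=BO+Rbed.apply([125,136,233]);print("handle est",H)
for dz in(150,60,0):
  q,e=ik(H+[0,0,dz],0,YAW+np.pi/2,q0=[.3,.4,1.6,0,1,.3]);print(q.round(2),abs(e).max())
E
```

```text
now t 15.3 grasp [443.1  58.8 156.8] rpy [-3.136 -0.528  0.047] F [ 0.7  0.3 -0. ] open 70.3 grip 0.0
 turn deg [-0.35 -0.27  0.07] then shift [ 43.8  -2.2 -60.3]
[-0.05  0.28  2.38  2.32  0.07 -0.83]
366 [[12.1, -18.5, 2.0], [91.6, 2.2, 6.5], [141.8, 19.1, 8.5]]
handle est [546.10810512 201.52691721 324.28391908]
[0.24 0.29 1.25 0.   1.6  0.19] 3.490185918053612e-11
[ 0.24  0.32  1.44 -0.    1.39  0.19] 2.842170943040401e-15
[0.24 0.35 1.54 0.   1.25 0.19] 1.993498699448537e-12
```

Request:
jog_arm --pt "0 0 0 25 0 -43 70" --pt "0 0 0 25 0 -43 70" --pt "0 0 0 25 0 -43 70" --pt "0 0 0 25 0 -43 70" --pt "0 -5 0 0 0 0 70" --pt "0 -5 0 0 0 0 70" --pt "0 -5 0 0 0 0 70" --pt "0 -5 0 0 0 0 70" --pt "0 -5 0 0 0 0 70" --pt "0 -5 0 0 0 0 70"

```text
t: 16.6
eef_pos: [425.4, 75.9, 255.0]
tcp_rot: [-3.05, -0.146, 0.095]
ft_force: [-0.4, -0.3, -0.4]
opening: 0.735
grip_force: 0.0
```

```bash
python3 - <<'E'
from fk import *
H=BO+Rbed.apply([125,136,233])
go(H+[0,0,100],YAW+np.pi/2)
print(env.state()["joints"].round(2))
E
```

```text
now t 16.6 grasp [433.4  82.1 196.9] rpy [-3.05  -0.146  0.095] F [-0.4 -0.3 -0.4] open 69.9 grip 0.0
 turn deg [  2.19 -10.68 -86.56] then shift [ 119.9  126.4 -228.3]
[-0.03  0.24  2.12  0.18  0.66  1.31]
```

Request:
jog_arm --pt "4 -4 0 0 0 -40 70" --pt "1 -4 0 0 0 -50 70" --pt "0 0 0 0 0 -55 70" --pt "0 0 0 0 0 -55 70" --pt "0 0 -10 0 0 -30 70" --pt "0 0 -10 0 0 0 70" --pt "0 0 -10 0 0 0 70" --pt "0 0 -10 0 0 0 70" --pt "0 0 -10 0 0 0 70" --pt "0 0 -10 0 0 0 70"

```text
t: 17.85
eef_pos: [418.1, 39.6, 481.3]
tcp_rot: [-3.062, -0.162, 1.166]
ft_force: [0.3, -0.6, -0.1]
opening: 0.738
grip_force: 0.0
```

Request:
jog_arm --pt "0 0 -10 0 0 0 70" --pt "0 0 -10 0 0 0 70" --pt "0 0 -7 0 0 0 70" --pt "0 0 0 0 0 0 70"

```text
t: 18.35
eef_pos: [418.1, 39.3, 481.3]
tcp_rot: [3.139, -0.179, 1.636]
ft_force: [-0.2, -0.0, 0.2]
opening: 0.734
grip_force: 0.0
```

```bash
python3 - <<'E'
from fk import *
H=BO+Rbed.apply([125,136,233])
go(H+[0,0,100],YAW+np.pi/2)
c=env.read_camera("scene");W=cloud(c);k=c["color"].max(2)<60
m=k&(W[...,2]>290)&(W[...,2]<350)&(abs(W[...,0]-550)<50)&(W[...,1]>90)&(W[...,1]<280)
P=W[m];print(m.sum(),cv2.minAreaRect(P[:,:2].astype(np.float32)),np.percentile(P,[1,99],axis=0))
E
```

```text
now t 18.35 grasp [417.6  49.8 423.2] rpy [ 3.139 -0.179  1.636] F [-0.2 -0.   0.2] open 69.8 grip 0.0
 turn deg [  0.03 -10.24   1.08] then shift [156.1 135.3  -2. ]
389 ((550.6538696289062, 200.2622833251953), (21.898029327392578, 94.2051010131836), 0.1970447599887848) [[541.76824859 155.06835282 319.65372116]
 [560.15224766 245.99100891 334.45300018]]
```

Request:
jog_arm --pt "0 -5.1 0.5 0 0 0 70" --pt "0 -5.1 0.5 0 0 0 70" --pt "0 0 0 50 30 0 70" --pt "0 0 0 50 50 0 70" --pt "0 0 0 50 50 0 70" --pt "0 0 0 6 5 0 70" --pt "0 0 0 0 0 0 70" --pt "0 0 0 0 0 0 70"

```text
t: 19.4
eef_pos: [534.2, 187.8, 481.3]
tcp_rot: [3.141, 0.002, 1.615]
ft_force: [-1.1, -0.1, 0.8]
opening: 0.737
grip_force: 0.0
```

```bash
python3 - <<'E'
from fk import *
go([546.5,202,322],YAW+np.pi/2)
E
```

```text
now t 19.4 grasp [534.3 187.7 422.3] rpy [3.141e+00 2.000e-03 1.615e+00] F [-1.1 -0.1  0.8] open 70.1 grip 0.0
 turn deg [ 0.01  0.11 -0.09] then shift [ 13.6  12.9 100.3]
```

Request:
jog_arm --pt "0 0 0 14 13 0 70" --pt "0 0 0 0 0 35 70" --pt "0 0 0 0 0 40 70" --pt "0 0 0 0 0 25 70" --pt "0 0 0 0 0 0 70" --pt "0 0 0 0 0 0 40" --pt "0 0 0 0 0 0 25" --pt "0 0 0 0 0 0 10" --pt "0 0 0 0 0 0 10" --pt "0 0 0 0 0 0 10"

```text
t: 20.65
eef_pos: [547.3, 202.9, 380.9]
tcp_rot: [-3.142, 0.002, 1.616]
ft_force: [-0.3, -0.3, 0.4]
opening: 0.271
grip_force: 0.0
```

```bash
python3 - <<'E'
from fk import *
go([546.5,202,322],YAW+np.pi/2)
e=np.array([np.cos(YAW),np.sin(YAW)])
# arc increments per step of lever angle (tool y = +a direction? )
a=np.radians(60)-np.linspace(0,1.08,10);d=np.diff(np.c_[-135*np.cos(a),135*np.sin(a)],axis=0)
print(d.round(1).tolist(),d.sum(0)); print(Ro.from_euler('xyz',env.state()["tcp_rot"]).as_matrix()[:,1])
E
```

```text
now t 20.65 grasp [547.3 202.8 321.9] rpy [-3.142e+00  2.000e-03  1.616e+00] F [-0.3 -0.3  0.4] open 25.8 grip 0.0
 turn deg [-0.    0.14 -0.03] then shift [-0.9 -0.8 -0.1]
[[-13.5, -8.9], [-12.3, -10.5], [-11.0, -11.9], [-9.5, -13.1], [-7.9, -14.2], [-6.1, -15.0], [-4.3, -15.6], [-2.4, -16.0], [-0.4, -16.2]] [ -67.42737647 -121.34096599]
[ 9.98963250e-01  4.55238834e-02 -4.26682616e-05]
```

Request:
jog_arm --pt "0 0 0 0 0 0 10" --pt "0 0 0 0 0 0 10" --pt "0 0 0 0 0 0 10" --pt "0 0 0 0 0 0 10"

```text
t: 21.15
eef_pos: [546.2, 202.9, 380.8]
tcp_rot: [-3.138, 0.003, 1.616]
ft_force: [-7.5, -1.0, 3.8]
opening: 0.202
grip_force: 30.0
```

Request:
jog_arm --pt "0 0 0 0 -6.8 4.4 10" --pt "0 0 0 0 -6.7 4.5 10" --pt "0 0 0 0 -12.3 10.5 10" --pt "0 0 0 0 -11 11.9 10" --pt "0 0 0 0 -9.5 13.1 10" --pt "0 0 0 0 -7.9 14.2 10" --pt "0 0 0 0 -6.1 15 10" --pt "0 0 0 0 -4.3 15.6 10" --pt "0 0 0 0 -2.4 16 10" --pt "0 0 0 0 0 0 10"

```text
t: 22.4
eef_pos: [479.9, 200.2, 275.7]
tcp_rot: [-3.141, 0.001, 1.616]
ft_force: [-5.9, 4.3, 9.6]
opening: 0.203
grip_force: 30.0
```

```bash
python3 - <<'E'
from fk import *
s=env.state();P=Rbed.inv().apply(s["eef_pos"]-[0,0,59]-BO);h=np.array([125,98]);v=np.array([P[0],P[2]])-h
print(s["ft_force"].round(1),s["opening"]*95.1,s["grip_force"],"rel hinge",v.round(1),np.linalg.norm(v).round(1),"angle",np.arctan2(-v[0],v[1]).round(3))
E
```

```text
[-5.9  4.3  9.6] 19.33901752668134 30.001224875450134 rel hinge [-111.1   74.9] 134.0 angle 0.978
```

Request:
jog_arm --pt "0 0 0 0 -0.3 8 10" --pt "0 0 0 0 0 4 10" --pt "0 0 0 0 0 0 10" --pt "0 0 0 0 0 0 10"

```text
t: 22.9
eef_pos: [478.9, 200.1, 264.2]
tcp_rot: [-3.139, 0.001, 1.616]
ft_force: [-10.6, 4.5, 11.4]
opening: 0.203
grip_force: 30.0
```

```bash
cat > lev.py <<'E'
from h import *
s=env.state();R=Ro.from_euler('xyz',s["tcp_rot"]);P=Rbed.inv().apply(s["eef_pos"]+R.apply([0,0,59])-BO);h=np.array([125,98]);v=np.array([P[0],P[2]])-h
print(s["ft_force"].round(1),s["opening"]*95.1,s["grip_force"],"rel hinge",v.round(1),np.linalg.norm(v).round(1),"angle",np.arctan2(-v[0],v[1]).round(3))
E
python3 lev.py; python3 - <<'E'
from h import *
c=env.read_camera("scene");cv2.imwrite("pics/s5.png",cv2.resize(c["color"][220:400,290:470,::-1],(600,600)))
E
```

```text
[-10.6   4.5  11.4] 19.326189075787568 30.00291019678116 rel hinge [-117.9   65.5] 134.9 angle 1.063
```

View pics/s5.png

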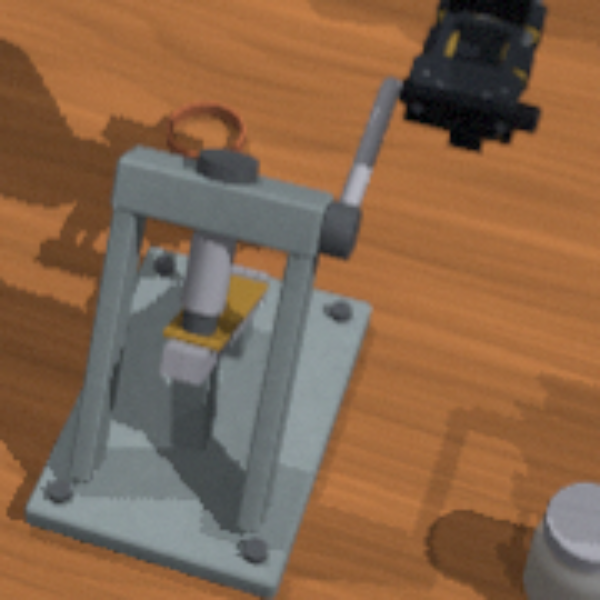

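The picture shows the die down on the blank at (205,325). I'll press on until the force shows the hard stop.

Request:
jog_arm --pt "0 0 0 0 0 2 10" --pt "0 0 0 0 0 2 10" --pt "0 0 0 0 0 0 10" --pt "0 0 0 0 0 0 10"

```text
t: 23.45
eef_pos: [478.7, 200.1, 260.3]
tcp_rot: [-3.139, 0.001, 1.616]
ft_force: [-12.7, 4.4, 11.5]
opening: 0.202
grip_force: 30.0
```

```bash
python3 lev.py
```

```text
[-12.7   4.4  11.5] 19.237191179558373 30.002877116203308 rel hinge [-120.    62.2] 135.2 angle 1.092
```

Request:
jog_arm --pt "0 0 0 0 0 2 10" --pt "0 0 0 0 0 2 10" --pt "0 0 0 0 0 0 10" --pt "0 0 0 0 0 0 10"

```text
t: 23.95
eef_pos: [478.6, 200.1, 256.2]
tcp_rot: [-3.139, 0.001, 1.616]
ft_force: [-11.8, 4.7, 12.5]
opening: 0.203
grip_force: 30.0
```

```bash
python3 lev.py;python3 - <<'E'
from h import *
c=env.read_camera("scene");W=cloud(c);R=Ro.from_euler('xyz',env.state()["tcp_rot"])
P=W.reshape(-1,3);a=P[:,:2]@[np.cos(YAW),np.sin(YAW)];b=P[:,:2]@[-np.sin(YAW),np.cos(YAW)]
col=c["color"].reshape(-1,3).astype(int)
# arm: points between hinge and handle (b approx 118..130)
m=(b>108)&(b<135)&(a>470)&(a<640)&(P[:,2]>185)&(P[:,2]<340)
for lo in range(470,640,15):
    k=m&(a>=lo)&(a<lo+15);print(lo,k.sum(),k.sum() and np.percentile(P[k,2],[10,50,90]).round(1))
k=(b>220)&(b<232)&(a>450)&(a<520)&(P[:,2]>180)&(P[:,2]<250)
print("outer tip",k.sum(),k.sum() and np.percentile(P[k],[5,50,95],axis=0).round(1))
E
```

```text
[-11.8   4.7  12.5] 19.269977509098524 30.003129243850708 rel hinge [-122.1   58.8] 135.5 angle 1.122
470 2 [210.9 211.5 212.1]
485 36 [206.5 212.7 215.1]
500 29 [210.6 212.8 214.5]
515 27 [209.6 212.4 214.4]
530 31 [208.7 211.8 213.8]
545 26 [209.1 212.4 214.3]
560 36 [209.6 212.6 214. ]
575 32 [207.6 211.5 213.9]
590 26 [208.6 211.9 214. ]
605 28 [206.3 219.7 222.6]
620 76 [212.1 222.5 225.4]
635 74 [200.5 211.2 219.9]
outer tip 12 [[477.  243.  203.6]
 [482.4 244.5 213.6]
 [486.6 245.6 217.7]]
```

The lever arm is level, with its top at 212 mm along its whole length, so it's at the stop and the extra travel was slip in the pads. Next I'll guide it back up.

Request:
jog_arm --pt "0 0 0 0 0.4 -16 10" --pt "0 0 0 0 2.4 -16 10" --pt "0 0 0 0 4.3 -15.6 10" --pt "0 0 0 0 6.1 -15 10" --pt "0 0 0 0 7.9 -14.2 10" --pt "0 0 0 0 9.5 -13.1 10" --pt "0 0 0 0 11 -11.9 10" --pt "0 0 0 0 12.3 -10.5 10" --pt "0 0 0 0 11 -7 10" --pt "0 0 0 0 0 0 10"

```text
t: 25.25
eef_pos: [545.9, 202.6, 372.8]
tcp_rot: [-3.14, 0.003, 1.616]
ft_force: [11.3, 0.4, -19.1]
opening: 0.206
grip_force: 30.0
```

```bash
python3 lev.py
```

```text
[ 11.3   0.4 -19.1] 19.63186367321332 30.002005398273468 rel hinge [ -5.5 126.1] 126.2 angle 0.043
```

Request:
jog_arm --pt "0 0 0 0 0 0 40" --pt "0 0 0 0 0 0 40" --pt "0 0 0 0 1 -6 40" --pt "0 0 0 0 0 -6 40" --pt "0 0 0 0 0 0 40" --pt "0 0 0 0 0 0 40"

```text
t: 26.0
eef_pos: [545.8, 202.8, 387.0]
tcp_rot: [-3.142, 0.002, 1.616]
ft_force: [-0.1, 0.1, -0.5]
opening: 0.424
grip_force: 0.0
```

```bash
python3 lev.py; python3 - <<'E'
from h import *
c=env.read_camera("scene");W=cloud(c);P=W.reshape(-1,3);Q=Rbed.inv().apply(P-BO);hsv=cv2.cvtColor(c["color"],cv2.COLOR_RGB2HSV).reshape(-1,3)
m=(Q[:,1]>70)&(Q[:,1]<95)&(Q[:,0]>90)&(Q[:,0]<160)
for lo in range(120,250,20):
    k=m&(Q[:,2]>=lo)&(Q[:,2]<lo+20);print(lo,k.sum(),np.percentile(Q[k,0],[10,50,90]).round(1) if k.sum() else '')
m=(abs(Q[:,1])<30)&(abs(Q[:,2])<15)&(Q[:,0]>-20)&(Q[:,0]<170)&(hsv[:,1]>110)
print(m.sum(),np.percentile(Q[m],[2,50,98],axis=0).round(1).tolist())
E
```

```text
[-0.1  0.1 -0.5] 40.32976187765235 0.0 rel hinge [  1.6 138.3] 138.3 angle -0.012
120 62 [127.2 130.4 133.3]
140 60 [126.4 130.6 134. ]
160 60 [126.2 130.7 133.1]
180 61 [127.3 130.5 132.9]
200 63 [127.3 131.  133.4]
220 74 [127.2 131.6 134.3]
240 0 
367 [[10.2, -18.5, 2.0], [90.3, 1.9, 6.5], [141.6, 19.1, 8.5]]
```

Request:
jog_arm --pt "0 0 0 0 1 3 10" --pt "0 0 0 0 0 0 10" --pt "0 0 0 0 0 0 10" --pt "0 0 0 0 0 0 10" --pt "0 0 0 0 0 0 10" --pt "0 0 0 0 0 0 10"

```text
t: 26.8
eef_pos: [546.2, 202.9, 383.6]
tcp_rot: [-3.139, 0.003, 1.616]
ft_force: [-4.8, -1.2, 0.6]
opening: 0.203
grip_force: 30.0
```

Request:
jog_arm --pt "0 0 0 0 -6.8 4.4 10" --pt "0 0 0 0 -6.7 4.5 10" --pt "0 0 0 0 -12.3 10.5 10" --pt "0 0 0 0 -11 11.9 10" --pt "0 0 0 0 -9.5 13.1 10" --pt "0 0 0 0 -7.9 14.2 10" --pt "0 0 0 0 -6.1 15 10" --pt "0 0 0 0 -4.3 15.6 10" --pt "0 0 0 0 -2.4 16 10" --pt "0 0 0 0 -0.3 10 10"

```text
t: 28.05
eef_pos: [478.9, 200.2, 269.1]
tcp_rot: [-3.141, 0.001, 1.616]
ft_force: [-9.2, 5.4, 13.6]
opening: 0.205
grip_force: 30.0
```

Request:
jog_arm --pt "0 0 0 0 0 6 10" --pt "0 0 0 0 0 5 10" --pt "0 0 0 0 0 3 10" --pt "0 0 0 0 0 0 10" --pt "0 0 0 0 0 0 10"

```text
t: 28.68
eef_pos: [478.5, 200.2, 256.7]
tcp_rot: [-3.141, 0.001, 1.616]
ft_force: [-13.5, 4.2, 26.7]
opening: 0.206
grip_force: 30.0
```

```bash
python3 lev.py;python3 - <<'E'
from h import *
c=env.read_camera("scene");W=cloud(c)
P=W.reshape(-1,3);a=P[:,:2]@[np.cos(YAW),np.sin(YAW)];b=P[:,:2]@[-np.sin(YAW),np.cos(YAW)]
m=(b>108)&(b<135)&(P[:,2]>185)&(P[:,2]<340)
for lo in range(485,600,30):
    k=m&(a>=lo)&(a<lo+30);print(lo,k.sum(),k.sum() and np.percentile(P[k,2],[10,50,90]).round(1))
E
```

```text
[-13.5   4.2  26.7] 19.5923132309383 30.00551015138626 rel hinge [-121.9   59.1] 135.4 angle 1.119
485 67 [205.5 209.9 212.7]
515 56 [207.  210.4 212.2]
545 61 [207.7 211.  213.4]
575 60 [208.4 211.1 213.9]
```

The force shows stroke 2 reached the hard stop. Stroke 1 may have ended a hair short, so I'll add a third for safety.

Request:
jog_arm --pt "0 0 0 0 0.4 -16 10" --pt "0 0 0 0 2.4 -16 10" --pt "0 0 0 0 4.3 -15.6 10" --pt "0 0 0 0 6.1 -15 10" --pt "0 0 0 0 7.9 -14.2 10" --pt "0 0 0 0 9.5 -13.1 10" --pt "0 0 0 0 11 -11.9 10" --pt "0 0 0 0 12.3 -10.5 10" --pt "0 0 0 0 12 -7 10" --pt "0 0 0 0 0 0 10"

```text
t: 29.98
eef_pos: [544.5, 202.7, 377.6]
tcp_rot: [3.141, 0.002, 1.616]
ft_force: [-17.7, -3.5, 30.0]
opening: 0.205
grip_force: 30.0
```

Request:
jog_arm --pt "0 0 0 0 0 0 40" --pt "0 0 0 0 0 0 40" --pt "0 0 0 0 1 -6 40" --pt "0 0 0 0 0 -4 40" --pt "0 0 0 0 0 0 40" --pt "0 0 0 0 0 0 40"

```text
t: 30.72
eef_pos: [546.5, 202.9, 383.9]
tcp_rot: [-3.141, 0.002, 1.616]
ft_force: [0.3, 0.1, -0.3]
opening: 0.42
grip_force: 0.0
```

Request:
jog_arm --pt "0 0 0 0 0 0 10" --pt "0 0 0 0 0 0 10" --pt "0 0 0 0 0 0 10" --pt "0 0 0 0 0 0 10" --pt "0 0 0 0 0 0 10" --pt "0 0 0 0 0 0 10"

```text
t: 31.48
eef_pos: [546.1, 202.8, 383.9]
tcp_rot: [-3.14, 0.003, 1.616]
ft_force: [-5.7, -0.5, 0.7]
opening: 0.201
grip_force: 30.0
```

```bash
python3 lev.py
```

```text
[-5.7 -0.5  0.7] 19.14821254205468 30.001097917556763 rel hinge [  0.3 135.6] 135.6 angle -0.002
```

Request:
jog_arm --pt "0 0 0 0 -6.8 4.4 10" --pt "0 0 0 0 -6.7 4.5 10" --pt "0 0 0 0 -12.3 10.5 10" --pt "0 0 0 0 -11 11.9 10" --pt "0 0 0 0 -9.5 13.1 10" --pt "0 0 0 0 -7.9 14.2 10" --pt "0 0 0 0 -6.1 15 10" --pt "0 0 0 0 -4.3 15.6 10" --pt "0 0 0 0 -2.4 16 10" --pt "0 0 0 0 -0.3 10 10"

```text
t: 32.72
eef_pos: [478.8, 200.2, 269.2]
tcp_rot: [3.141, 0.001, 1.616]
ft_force: [-9.4, 3.9, 13.4]
opening: 0.205
grip_force: 30.0
```

Request:
jog_arm --pt "0 0 0 0 0 6 10" --pt "0 0 0 0 0 5 10" --pt "0 0 0 0 0 3 10" --pt "0 0 0 0 0 0 10" --pt "0 0 0 0 0 0 10"

```text
t: 33.35
eef_pos: [478.5, 200.2, 256.8]
tcp_rot: [3.141, 0.001, 1.616]
ft_force: [-14.5, 3.2, 27.0]
opening: 0.203
grip_force: 30.0
```

Request:
jog_arm --pt "0 0 0 0 0.4 -16 10" --pt "0 0 0 0 2.4 -16 10" --pt "0 0 0 0 4.3 -15.6 10" --pt "0 0 0 0 6.1 -15 10" --pt "0 0 0 0 7.9 -14.2 10" --pt "0 0 0 0 9.5 -13.1 10" --pt "0 0 0 0 11 -11.9 10" --pt "0 0 0 0 12.3 -10.5 10" --pt "0 0 0 0 12 -7 10" --pt "0 0 0 0 0 0 10"

```text
t: 34.6
eef_pos: [544.6, 202.6, 378.0]
tcp_rot: [3.139, 0.002, 1.616]
ft_force: [-16.4, -3.7, 31.7]
opening: 0.204
grip_force: 30.0
```

Request:
jog_arm --pt "0 0 0 0 0 0 40" --pt "0 0 0 0 0 0 50" --pt "0 0 0 0 1 0 50" --pt "0 0 0 0 0 -20 50" --pt "0 0 0 0 0 -40 50" --pt "0 0 0 0 0 -40 50" --pt "0 0 0 0 0 -20 50" --pt "0 0 0 0 0 0 50" --pt "0 0 0 0 0 0 50"

```text
t: 35.72
eef_pos: [546.1, 203.1, 492.7]
tcp_rot: [-3.14, 0.003, 1.616]
ft_force: [0.2, 0.4, -0.0]
opening: 0.525
grip_force: 0.0
```

```bash
python3 - <<'E'
from h import *
s=env.state();print(s["t"],s["ft_force"])
c=env.read_camera("scene");W=cloud(c);P=W.reshape(-1,3);Q=Rbed.inv().apply(P-BO);hsv=cv2.cvtColor(c["color"],cv2.COLOR_RGB2HSV).reshape(-1,3)
m=(Q[:,1]>70)&(Q[:,1]<95)&(Q[:,0]>90)&(Q[:,0]<160)
for lo in range(120,250,20):
    k=m&(Q[:,2]>=lo)&(Q[:,2]<lo+20);print(lo,k.sum(),np.percentile(Q[k,0],50).round(1) if k.sum() else '')
m=(abs(Q[:,1])<30)&(abs(Q[:,2])<15)&(Q[:,0]>-20)&(Q[:,0]<170)&(hsv[:,1]>110)
print(m.sum(),np.percentile(Q[m],[2,50,98],axis=0).round(1).tolist())
cv2.imwrite("pics/s6.png",cv2.resize(c["color"][190:400,150:480,::-1],(800,509)))
E
```

```text
35.725 [ 0.16010088  0.40781616 -0.00684925]
120 63 130.2
140 60 130.3
160 61 130.5
180 62 131.4
200 62 130.0
220 86 131.3
240 2 127.3
369 [[10.9, -18.4, 2.0], [89.8, 1.8, 6.6], [141.0, 19.0, 8.7]]
```

View pics/s6.png

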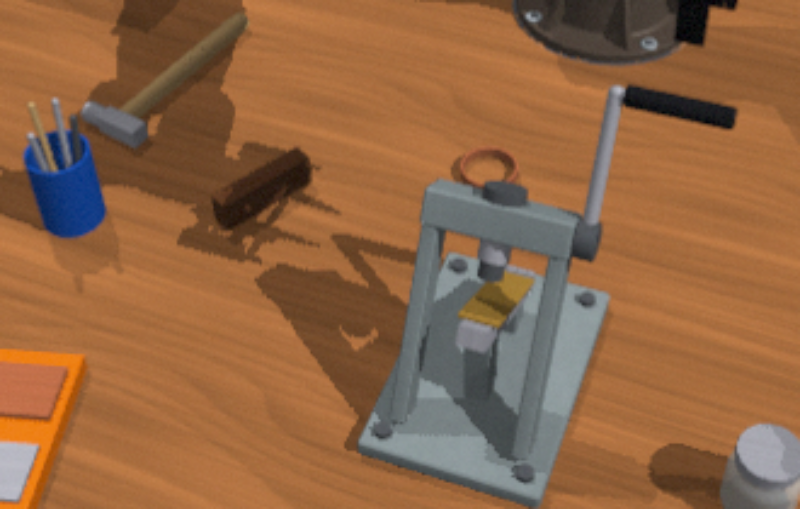

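The blank lies centred on the bed around (497,300), the lever is back up, and the other things are where they were. I'm handing in.

```bash
python3 -c "
from cell import env
print(env.job_done())"
```

```text
the job is handed in; nothing more can be done
None
```

The blank is on the press bed, centred, flat and against the ledge, and the job is handed in at about 36 s. I gave it three lever strokes: the last two clearly reached the stop, the first may have stopped just short, and the lever is back up with nothing else disturbed.

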